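# Fit the filter cartridge to the fume extractor

### The job

Fit the clean filter cartridge to the bench fume extractor: pick it up by its bar handle, lower it gently into the round socket so that its three ears drop between the socket's lugs, and twist it clockwise (seen from above) until its ramps cam it down tight on the seal - firmly hand-tight, a steady 0.35 N m or so on the handle, never forced - then let go. The seal's wear differs from machine to machine, so go by feel and not by a fixed angle; leave the other things on the bench where they are.

Things in the scene. Friction and masses are not known exactly. Their poses are not given: they have to be found in the camera images.
- cartridge_handle (a point): Where to grip the filter cartridge: on its axis, midway along its upright bar handle, 94 mm above its foot. The bar is 72 mm long, 14 mm thick and stands 38 mm above the flat cap; this point is 26 mm above the cap's top, 12 mm below the bar's top, 44 mm above the cap's underside. x runs along the bar, z up. A small dark mark on the cap's side shows the +x end.
- cartridge_center (a point): Centre of the cartridge, on its axis half-way up: 53 mm above its foot, 3 mm above the cap's underside, axes as cartridge_handle. Off-white plastic, about 0.3 kg, 106 mm tall, standing upright on the bench. Upwards: pleated body 62 mm in diameter and 50 mm long, cap 82 mm in diameter and 18 mm thick, handle.
- cartridge_ear (a point): Middle of one of the three ears on the cap's side, the one under the +x end of the bar; the others are 120 degrees apart, all alike. An ear is 21 mm wide and sticks out to 48.5 mm from the axis; its underside is level with the cap's underside. Its top is a ramp, 7 mm above the cap's underside at mid-width, that falls clockwise (seen from above).
- socket (a point): Centre of the mouth of the extractor's filter socket, level with the top of its metal collar, 120 mm above the bench; z up, x towards socket_gap. Collar 103 mm wide inside, with three inward lugs that leave an 85 mm bore: 1.5 mm of clearance round cap and ears. Below the seal a well 71 mm wide, 75 mm deep, takes the body.
- extractor: The bench fume extractor: a light grey box 200 x 200 mm, 116 mm high, with the socket in the middle of its top. It stands fast. Origin at the centre of its underside.
- socket_gap (a point): Middle of one of the three gaps between the lugs, 46 mm from the axis, level with the collar's top; the other gaps are 120 degrees apart, and any ear fits any gap, with about 5 degrees of play each way. An ear lowered elsewhere lands on a lug.
- socket_lug (a point): On top of the lug that comes next clockwise from socket_gap, 60 degrees on, level with the collar's top. Each lug is 82 degrees long; its underside is a ramp that falls 0.11 mm per degree clockwise, matching the ears, and draws the cartridge down as it turns: the hand must follow it down. A stop ends the turn at 74 degrees, by when the seal is overtightened.
- new_seal (a point): On the axis, 13 mm below the socket's mouth: the height of a new seal's face, where the cap's underside comes to rest before twisting. The seal is a black rubber ring 81 mm wide, springy (20 N per mm). A worn one lies up to 2.5 mm lower. The cartridge turns freely (under 0.1 N m) until the ramps bear, 25 to 55 degrees on by wear, then tightens within 5 to 13 degrees more.
- spool: Bystander: a spool of filament lying flat, 160 mm in diameter, 50 mm high; origin at the centre of its underside.
- scraper: Bystander: a scraper with a wooden handle, 160 mm long, lying flat.
- jar: Bystander: a glass jar with a metal lid, 56 mm in diameter, 75 mm high; origin at the centre of its underside.
- bracket: Bystander: a small grey printed bracket, 50 x 50 mm, 36 mm high; origin at the centre of its underside.
Mind the look-alikes: they are no part of the job. There is more than one size of the part that bears cartridge_handle; the job needs the middle-sized.

How it is judged:
On the way:
1. the cartridge is down in the socket, its ears below the lugs (horizontal distance between cartridge_center and socket below 0.004 m and z of cartridge_center in the frame of socket below -0.007 m), for 0.2 s.
At the end, for the whole second after the job is handed in: The cartridge sits in the socket, on its axis within 3 mm, upright within 2 degrees, its ears under the lugs, at rest and let go, and the lugs hold it down tight: with more than 11 N and less than 31 N (horizontal distance between cartridge_center and socket below 0.003 m and z of cartridge_center in the frame of socket below -0.007 m and angle between cartridge_center's own z axis and vertical below 0.035 rad and contact force between cartridge and extractor between 11 and 31 N and linear speed of cartridge below 0.01 m/s); the robot touches nothing.
It fails at once if the cartridge is forced: it presses on the extractor (case, collar or lugs) with over 40 N (contact force between cartridge and extractor above 40 N).
It fails at once if another thing on the bench is moved by more than 25 mm (distance of any of spool, scraper, jar, bracket from where it was at the start of the episode above 0.025 m).
It also fails if it takes over 56 s, if anything falls off the work surface, if the arm or the gripper's body presses on something with over 40 N, if the wrist force passes 120 N, or if a joint passes its speed limit or range.

### The arm

A 6-joint arm with a two-finger parallel gripper is mounted at the origin on the work surface. World frame = base frame: x ahead of the robot, y to its left, z up, the work surface at z = 0. Lengths are in m, angles in rad, forces in N, time in s.
With the tool pointing down it reaches from about 0.35 to 1 m from the base axis. Payload 7.1 kg.
Tool frame: the origin (TCP) lies midway between the tips of the shut fingers; the grasp point (between the pads) lies 19 mm behind it; z points along the fingers, y is the line along which they close (so a half turn about z gives the same grasp; the last joint's range is limited). The gripper opens to 85 mm and grips with 20 to 120 N. Pads are 22 mm wide; open, the fingers measure 114 mm over their backs; the gripper's body (76 mm by 85 mm) begins 54 mm behind the grasp point. The pads swing forward as they close: fully open they stand 13 mm farther back than shut.
Start: joints at [1.229, 0.423, 1.63, -0, 1.089, -0.019], TCP at [0.198, 0.593, 0.205] pointing down, gripper open.
Joint ranges: [-3, 3], [-0.9, 2.11], [0.09, 2.58], [-1.31, 4.45], [0.11, 2.69], [-2.54, 2.54]. Speed limits (rad/s): [2.39, 2.39, 3.01, 3.14, 3.14, 3.14].

### API

Orientations are given as a rotation vector (axis times angle).
In Python, from rig import get_obs, viewer, r gives the robot as it stands.
- The arm moves only by the tool jog_arm, never from a script. Its argument "targets" is a list that holds one entry, the list of rows, each a list of 7 numbers: the shift along the tool's x, y, z in mm, then the turn, a rotation vector about the tool's x, y, z in degrees, then the finger opening in mm, from 0 to 85.4. In form: [[[tx, ty, tz, wx, wy, wz, fingers], ...]]. A call has 1 to 5 rows; each row shifts and turns the commanded pose from where the row before left it, along the tool's axes as they then stand; what a row does not reach is not made up. A row lasts 1/10 s, in which the tool goes at most 50 mm and 8.59 degrees, less where a joint would pass 70% of its speed; a pose out of reach is approached as far as the arm can. A call with a gripper value outside its range is refused whole. The fingers move at their own pace and stop on an object; "squeeze" is the grip in N (left out, the last holds). Time passes only in rows, so rows that do not move let the fingers close. It gives the time, the measured TCP pose, the force, the opening and the grip force at its end, in the units of the state.
- get_obs(): the state, without advancing time (a new reading comes with each control period).
- viewer.grab_frame(name): name is "scene" or "side" or "wrist"; returns (picture, depth): 400x640x3 uint8, red, green, blue; 400x640 float32, m along the optical axis (not along the pixel's ray), 0 where there is no reading.
- viewer.camera_model(name): a dict with "fovy" (degrees; the focal length in pixels is half the picture's height over the tangent of half this angle, whatever the lens; pixels are square), "cx", "cy" (the principal point, pixels), "origin" and "orientation" of the camera in the world. Camera axes: x right, y up, looking along -z (the intrinsics and any distortion apply to the point x, -y, -z); pixel columns grow to the right and rows downward; lengths in m; the calibration is good to about 2 mm. A picture is of the moment at which its call begins: read the wrist's pose just before it. camera_model takes no time and is no camera call; for the wrist camera it gives the pose at the moment of the call.
- r.finish_job(): hands the job in; it is judged then, once.
The state is a dict: "time": time; "joints": joint angles; "joint_vel": joint speeds; "joint_torque": joint torques, N m; "ee_pos": TCP position; "tool_rot": TCP orientation; "ft_force": force on the tool from outside, world axes, zero at the start; "ft_torque": the same for the moment, N m; "gripper_width": finger opening in m; "grasp_force": force on a finger pad.
Only numpy, scipy, OpenCV 4.12 (cv2) and the standard library are available. Lean on these libraries where they do the work, as an engineer would, in place of code of your own. Each camera call takes 0.05 s, during which the arm holds its last target. There are 200 camera calls.

## Working session

There is one attempt and no reset: what is moved stays moved. The work goes in short steps, Python scripts to look and compute and a tool call to move; the robot and the scene stay as the last step left them, time stands still between calls to the robot, and variables do not carry over. Pictures are saved under pics/ and viewed, at most 10 in all, crops included, and the job is handed in when it is done.

Besides the shell and the picture viewer there is one more tool, called after ">>>" by a JSON object that holds its "api" and its "payload". jog_arm: Moves the arm, as the interface text tells. Its arguments: {"type":"object","properties":{"targets":{"type":"array"},"squeeze":{"type":"number"}},"required":["targets"]}

```bash
mkdir -p pics; ls; python3 - <<'E'
from rig import get_obs, viewer, r
import cv2, numpy as np
o=get_obs(); print(o['time'],o['ee_pos'],o['tool_rot'],o['gripper_width'])
for n in ("scene","side"):
    m=viewer.camera_model(n); print(n,m)
    p,d=viewer.grab_frame(n); np.savez(f'pics/{n}0.npz',p=p,d=d); cv2.imwrite(f'pics/{n}0.png',p[:,:,::-1]); print(d.min(),d.max(),(d==0).mean())
E
```

```text
pics
0.0 [0.1980301  0.59218485 0.20444055] [-5.04683686e-01 -3.10052352e+00  2.35090258e-03] 0.08557730887918753
scene {'fovy': 42.13969013852213, 'cx': 318.58550854471724, 'cy': 206.0777098327195, 'origin': array([ 1.34920355, -0.04826843,  0.72056025]), 'orientation': array([0.72114786, 0.68238161, 1.44354121])}
0.0 3.5664265 0.003953125
side {'fovy': 57.072164863714356, 'cx': 325.15494002281457, 'cy': 200.49802228855623, 'origin': array([0.29922997, 0.51672154, 0.54464302]), 'orientation': array([ 0.30877783, -1.19533255, -2.42158843])}
0.0 3.0420856 0.00406640625
```

View pics/scene0.png

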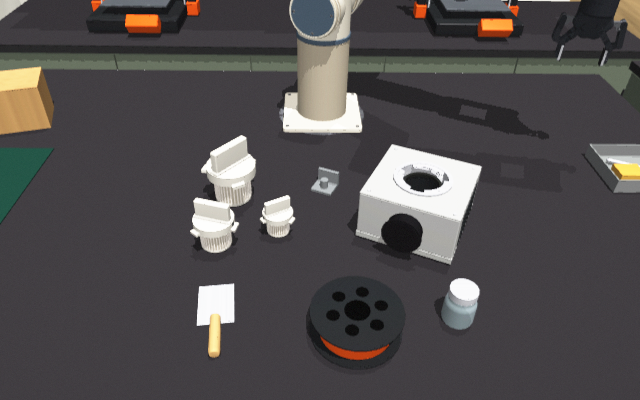

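View pics/side0.png

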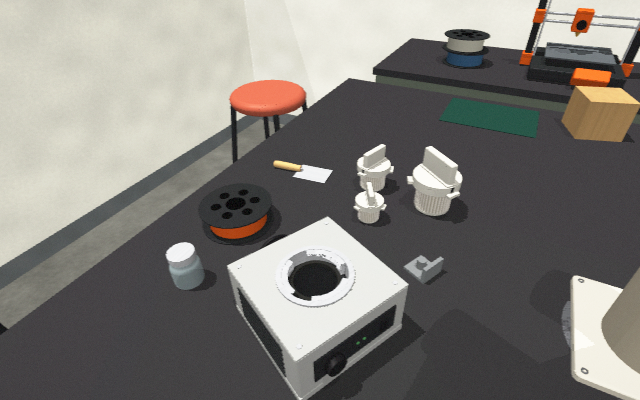

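The middle-sized cartridge is the one at scene (213,225); the big one is at (232,175) and the small one at (278,217). The socket mouth is at scene (422,180) and side (315,277). Next I'll measure with depth.

```bash
cat > h.py <<'E'
import numpy as np, cv2
from scipy.spatial.transform import Rotation as R
def cloud(d,m):
    H,W=d.shape; f=H/2/np.tan(np.radians(m['fovy'])/2)
    v,u=np.mgrid[:H,:W]
    c=np.stack([(u-m['cx'])/f*d,-(v-m['cy'])/f*d,-d],-1)
    return c@R.from_rotvec(m['orientation']).as_matrix().T+m['origin']
def rect(xy):
    (c,s,a)=cv2.minAreaRect((xy*1000).astype(np.float32)); return np.round(c,1),np.round(s,1),round(a,1)
def circ(xy):
    A=np.c_[2*xy,np.ones(len(xy))]; s=np.linalg.lstsq(A,(xy**2).sum(1),rcond=None)[0]
    return s[:2],np.sqrt(s[2]+s[:2]@s[:2])
E
python3 - <<'E'
from h import *
from rig import viewer
for n in ("scene","side"):
    z=np.load(f'pics/{n}0.npz'); P=cloud(z['d'],viewer.camera_model(n)); p=z['p'].astype(int)
    ok=(z['d']>0)&(P[...,0]>.2)&(P[...,0]<1)&(abs(P[...,1])<.5)
    tb=ok&(p.max(-1)<60)&(abs(P[...,2])<.015); print(n,'table z',np.median(P[tb][:,2]))
    m=(ok&(P[...,2]>.02)&(P[...,2]<.2)).astype(np.uint8)
    k,l,s,c=cv2.connectedComponentsWithStats(m)
    for i in range(1,k):
        if s[i,4]<150: continue
        Q=P[l==i]; zt=np.percentile(Q[:,2],99); T=Q[Q[:,2]>zt-.006]
        print(s[i],'ctr',Q.mean(0).round(3),'ztop',zt.round(4),'top rect',rect(T[:,:2]), 'all',rect(Q[:,:2]))
E
```

```text
scene table z -0.0019372288217893718
[ 201  136   55   65 2320] ctr [ 0.425 -0.207  0.087] ztop 0.1377 top rect (array([ 405.8, -211.6]), array([19.5, 95.4]), 50.8) all (array([ 420.8, -211.7]), array([100.4, 121.1]), 11.1)
[ 357  145  125  114 9902] ctr [0.539 0.175 0.094] ztop 0.1185 top rect (array([496.7, 188.8]), array([198.7, 204.9]), 64.2) all (array([509. , 184.2]), array([201.3, 236. ]), 63.9)
[260 196  35  35 841] ctr [ 0.534 -0.104  0.054] ztop 0.0808 top rect (array([ 522.5, -106. ]), array([15.3, 55.6]), 26.5) all (array([ 532.3, -105.5]), array([44.6, 69.1]), 7.8)
[ 190  198   49   48 1639] ctr [ 0.577 -0.227  0.069] ztop 0.1055 top rect (array([ 562.5, -228.4]), array([71.3, 15.1]), 72.6) all (array([ 572.6, -226.6]), array([62.9, 93.4]), 12.4)
[ 310  276   96   78 5727] ctr [0.787 0.038 0.048] ztop 0.0514 top rect (array([781.4,  38.8]), array([157.3, 160.3]), 89.6) all (array([781.4,  38.8]), array([157.3, 160.3]), 89.6)
[ 443  279   36   44 1236] ctr [0.768 0.215 0.056] ztop 0.075 top rect (array([756., 219.]), array([48.5, 50.1]), 72.6) all (array([759.1, 217.7]), 
[... 452 characters left out ...]
 51 2788] ctr [0.771 0.049 0.048] ztop 0.0523 top rect (array([776.5,  41.3]), array([157.5, 159.3]), 40.4) all (array([776.5,  41.3]), array([157.5, 159.3]), 40.4)
[  227   217   182   181 19428] ctr [0.475 0.218 0.101] ztop 0.121 top rect (array([492.2, 192.1]), array([199.2, 200.2]), 64.2) all (array([497.8, 190.5]), array([201.3, 245.7]), 64.2)
[ 166  242   37   42 1142] ctr [0.742 0.229 0.057] ztop 0.0765 top rect (array([752. , 222.8]), array([49.1, 48. ]), 9.7) all (array([750.2, 224.5]), array([52.2, 52.2]), 11.2)
[422 257  22  20 197] ctr [0.345 0.012 0.032] ztop 0.0384 top rect (array([345.1,   8.6]), array([50.8,  8.7]), 64.5) all (array([344.9,   8.6]), array([50.9,  9. ]), 64.3)
```

```bash
python3 - <<'E'
from h import *
from rig import viewer
for n,cc,sc in (("scene",(.5625,-.2284),(.4967,.1888)),("side",(.5574,-.2253),(.4922,.1921))):
    z=np.load(f'pics/{n}0.npz'); P=cloud(z['d'],viewer.camera_model(n)); 
    q=P-[*cc,0]; rr=np.hypot(q[...,0],q[...,1]); a=np.degrees(np.arctan2(q[...,1],q[...,0]))%360
    h=np.histogram(a[(rr>.0435)&(rr<.055)&(P[...,2]>.045)&(P[...,2]<.065)],36,(0,360))[0]; print(n,'ears',h)
    q=P-[*sc,0]; rr=np.hypot(q[...,0],q[...,1]); a=np.degrees(np.arctan2(q[...,1],q[...,0]))%360
    s=(rr>.044)&(rr<.048)
    for k in range(24):
        t=s&(a>=15*k)&(a<15*k+15); print(15*k,t.sum(),(np.percentile(P[t][:,2],[10,50,90])*1000).round(0) if t.any() else '')
E
```

```text
scene ears [ 0  0  0  0  0  0 14  9  9  0  0  0  0  0  0  0  0  0  0  0  0  0  0  0
  0  0  0  0  0  1 12  9 10  0  0  0]
0 6 [116. 117. 118.]
15 8 [116. 117. 118.]
30 7 [116. 116. 118.]
45 7 [116. 117. 118.]
60 7 [116. 117. 118.]
75 0 
90 0 
105 15 [104. 110. 117.]
120 28 [105. 113. 117.]
135 21 [108. 114. 117.]
150 21 [108. 113. 118.]
165 10 [109. 115. 117.]
180 12 [112. 116. 118.]
195 1 [117. 117. 117.]
210 0 
225 3 [116. 116. 117.]
240 6 [115. 116. 118.]
255 6 [116. 117. 118.]
270 8 [116. 117. 118.]
285 5 [117. 117. 118.]
300 9 [116. 117. 117.]
315 0 
330 0 
345 2 [116. 117. 117.]
side ears [0 0 0 0 0 0 9 9 6 0 0 0 0 0 0 0 0 0 7 5 5 0 0 0 0 0 0 0 0 0 0 0 0 0 0 0]
0 24 [ 93. 119. 120.]
15 14 [119. 120. 120.]
30 17 [119. 120. 121.]
45 15 [119. 119. 120.]
60 21 [119. 120. 121.]
75 3 [118. 120. 121.]
90 0 
105 9 [119. 120. 120.]
120 17 [118. 120. 120.]
135 21 [119. 120. 121.]
150 22 [119. 120. 121.]
165 16 [119. 120. 121.]
180 16 [119. 120. 120.]
195 2 [119. 119. 119.]
210 1 [93. 93. 93.]
225 37 [ 93. 105. 119.]
240 14 [119. 120. 121.]
255 14 [119. 120. 121.]
270 13 [119. 120. 120.]
285 15 [119. 119. 120.]
300 16 [118. 120. 120.]
315 0 
330 0 
345 9 [119. 120. 121.]
```

>>> {"api": "jog_arm", "payload": {"targets": [[[0, 0, -40, 0, 0, 0, 85], [0, 0, -40, 0, 0, 0, 85], [0, 0, 0, 0, 0, 0, 85]]]}}

```text
time: 0.4
ee_pos: [0.1992, 0.5956, 0.291]
tool_rot: [0.505, 3.099, 0.014]
ft_force: [0.1, 0.6, -0.4]
gripper_width: 0.0851
grasp_force: 0.0
```

Ears lie at 73° plus multiples of 120°, and the gaps at about 92° plus multiples of 120°. I'll swing towards the socket and check the wrist camera's offset.

>>> {"api": "jog_arm", "payload": {"targets": [[[-49, -2, -8, 0, 0, 4.5, 85], [-49, -2, -8, 0, 0, 4.5, 85], [-49, -2, -8, 0, 0, 4.5, 85], [-49, -2, -8, 0, 0, 4.5, 85], [-49, -2, -8, 0, 0, 4.5, 85]]]}}

```text
time: 0.9
ee_pos: [0.411, 0.4702, 0.3245]
tool_rot: [-1.104, -2.941, 0.002]
ft_force: [0.4, 0.1, -0.6]
gripper_width: 0.0851
grasp_force: 0.0
```

```bash
python3 - <<'E'
from h import *
from rig import viewer,get_obs
o=get_obs(); m=viewer.camera_model('wrist'); T=R.from_rotvec(o['tool_rot']).as_matrix()
print(o['ee_pos'],m['fovy'],m['cx'],m['cy'],'cam in tool',T.T@(m['origin']-o['ee_pos'])); print((T.T@R.from_rotvec(m['orientation']).as_matrix()).round(3))
E
```

```text
[0.410977   0.47016436 0.3245321 ] 70.13901409892719 322.74571191533704 206.77470731172735 cam in tool [ 0.07902257 -0.00033799 -0.16895552]
[[-0.     0.951  0.309]
 [ 1.     0.001 -0.   ]
 [-0.001  0.309 -0.951]]
```

>>> {"api": "jog_arm", "payload": {"targets": [[[-41.2, -26, 5, 0, 0, 4.5, 85], [-43.1, -22.7, 5, 0, 0, 4.5, 85], [-44.7, -19.3, 8, 0, 0, 4.5, 85], [-46.1, -15.7, 10, 0, 0, 4.5, 85], [-47.2, -12, 10, 0, 0, 4.5, 85]]]}}

```text
time: 1.4
ee_pos: [0.4796, 0.2362, 0.2863]
tool_rot: [-1.657, -2.669, 0.001]
ft_force: [1.6, 0.0, -0.7]
gripper_width: 0.0849
grasp_force: 0.0
```

>>> {"api": "jog_arm", "payload": {"targets": [[[-48, -8.3, 10, 0, 0, 4.5, 85], [0, 0, 0, 0, 0, 0, 85], [0, 0, 0, 0, 0, 0, 85]]]}}

```text
time: 1.7
ee_pos: [0.4936, 0.1904, 0.2765]
tool_rot: [-1.759, -2.602, 0.001]
ft_force: [0.4, 0.3, -0.2]
gripper_width: 0.0854
grasp_force: 0.0
```

```bash
cat > grab.py <<'E'
import sys
from h import *
from rig import viewer,get_obs
n=sys.argv[1]
m=viewer.camera_model('wrist'); o=get_obs()
p,d=viewer.grab_frame('wrist'); P=cloud(d,m)
np.savez(f'pics/{n}.npz',p=p,P=P,d=d,T=o['tool_rot'],e=o['ee_pos'],o=m['origin'],q=m['orientation']); cv2.imwrite(f'pics/{n}.png',p[:,:,::-1])
y=R.from_rotvec(o['tool_rot']).as_matrix()[:,1]
print(o['time'],o['ee_pos'].round(4),'y az',np.degrees(np.arctan2(y[1],y[0])).round(2),o['joints'].round(2),o['ft_force'],o['ft_torque'])
E
python3 grab.py w1
```

```text
1.7 [0.4936 0.1904 0.2765] y az 21.87 [ 0.35  0.2   1.77  0.    1.17 -0.04] [ 0.37986101  0.30393062 -0.23180878] [ 0.0197056  -0.0092818   0.02322681]
```

View pics/w1.png

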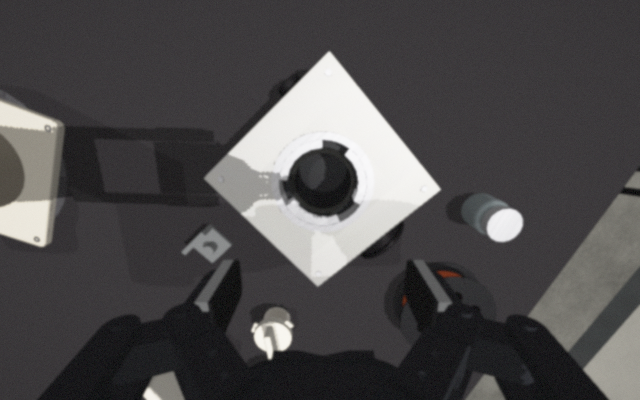

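The socket is at (324,180), with its gaps at (333,147), (292,190) and (350,209).

```bash
cat > sock.py <<'E'
import sys
from h import *
from rig import viewer
z=np.load(f'pics/{sys.argv[1]}.npz'); P=z['P']; p=z['p']; m=viewer.camera_model('wrist')
f=200/np.tan(np.radians(m['fovy'])/2); C=R.from_rotvec(z['q']).as_matrix(); o=z['o']
c0=np.array([.494,.190]); near=np.hypot(P[...,0]-c0[0],P[...,1]-c0[1])<.075
zt=np.median(P[near&(P[...,2]>.1175)][:,2]); print('top z',zt)
def ray(uv,h):
    q=np.c_[(uv[:,0]-m['cx'])/f,-(uv[:,1]-m['cy'])/f,-np.ones(len(uv))]@C.T
    return (o+q*((h-o[2])/q[:,2])[:,None])[:,:2]
hsv=cv2.cvtColor(p,cv2.COLOR_RGB2GRAY)
for name,mask in (('depth',(P[...,2]<.113)&near),('dark',(cv2.GaussianBlur(hsv,(3,3),0)<100)&near)):
    k,l,s,c=cv2.connectedComponentsWithStats(mask.astype(np.uint8)); i=1+np.argmax(s[1:,4])
    ct=max(cv2.findContours((l==i).astype(np.uint8),cv2.RETR_EXTERNAL,cv2.CHAIN_APPROX_NONE)[0],key=len)[:,0].astype(float)
    xy=ray(ct,.120); c=c0
    for _ in range(8):
        rr=np.hypot(*(xy-c).T); s=abs(rr-.042)<.0022 if _>3 else abs(rr-.042)<.0045
        c,rad=circ(xy[s])
    rr=np.hypot(*(xy-c).T); a=np.degrees(np.arctan2(*(xy-c).T[::-1]))%360
    g=rr>.0465; d=np.exp(3j*np.radians(a[g])).mean(); print(name,s.sum(),'centre',c.round(4),'r',rad.round(4),'gap phase',np.degrees(np.angle(d))/3%120, 'gap pts',np.sort(a[g]).round(0)[::3], 'rmax',rr.max())
E
python3 sock.py w1
```

```text
top z 0.37623072150062775
depth 145 centre [0.4915 0.1927] r 0.0409 gap phase 93.53625055072911 gap pts [ 75.  78.  82.  86.  91.  95.  99. 103. 107. 111. 112. 198. 201. 205.
 209. 213. 218. 222. 227. 232. 315. 316. 321. 326. 331. 335. 340. 345.
 350.] rmax 0.050519033281785926
dark 0 centre [0. 0.] r 0.0 gap phase 113.82640608252396 gap pts [  0.   0.   0.   0.   0.   0.   0.   0.   0.   0.   0.   1.   1.   1.
   1.   1.   1.   1.   1.   1.   1.   1.   1.   1.   1.   1.   1.   1.
   1.   1.   1.   1.   1.   1.   1.   2.   2.   2.   2.   2.   2.   2.
   2.   2.   2.   2.   2.   2.   2.   2.   3.   3.   3.   3.   3.   3.
   3.   3.   3.   3.   4.   4.   4.   4.   4.   4.   4.   4.   4.   4.
   5.   5.   5.   5.   5.   5.   5.   5.   5.   5.   5.   5.   6.   6.
   6.   6.   6.   6.   6.   6.   6.   6.   6.   7.   7.   7.   7.   7.
   7.   7.   7.   7.   7.   7.   7.   7.   7.   7.   7.   7.   7.   8.
   8.   8.   8.   8.   8.   8.   8.   8.   8.   8.   8.   8.   8.   8.
   8.   8.   8.   8.   8.   8.   8.   8.   8.   8.   8.   9.   9.   9.
   9.   9.   9.   9.   9.   9.   9.   9.  10. 
[... 1053 characters left out ...]
. 351. 351. 351. 351. 352. 352. 352.
 352. 352. 352. 352. 352. 352. 352. 353. 353. 353. 353. 353. 353. 353.
 353. 353. 353. 353. 353. 354. 354. 354. 354. 354. 354. 354. 354. 354.
 354. 354. 354. 354. 355. 355. 355. 355. 355. 355. 355. 355. 355. 355.
 355. 355. 355. 355. 355. 355. 355. 356. 356. 356. 356. 356. 356. 356.
 356. 356. 356. 356. 356. 356. 356. 356. 356. 357. 357. 357. 357. 357.
 357. 357. 357. 357. 357. 358. 358. 358. 358. 358. 358. 358. 358. 358.
 358. 358. 358. 358. 358. 358. 358. 358. 358. 358. 359. 359. 359. 359.
 359. 359. 359. 359. 359. 359. 359. 359. 359. 359. 359. 359. 359. 359.
 359. 359. 359. 359. 360. 360. 360. 360. 360. 360. 360. 360. 360. 360.] rmax 1.0258703391526385
```

```bash
python3 - <<'E'
s=open('sock.py').read()
a=s.index("zt=np"); b=s.index("def ray")
s=s[:a]+s[b:]
a=s.index("hsv="); b=s.index("    k,l,s,c")
s=s[:a]+"""v,u=np.mgrid[:400,:640]; Q=ray(np.c_[u.ravel(),v.ravel()].astype(float),.12).reshape(400,640,2)
near=np.hypot(Q[...,0]-c0[0],Q[...,1]-c0[1])<.06
zt=np.median(P[near&(P[...,2]>.114)&(P[...,2]<.13)][:,2]); print('top z',zt)
for dz in (.002,.003,.005):
    name=dz; mask=(P[...,2]<zt-dz)&near
"""+s[b:]
s=s.replace("'gap pts',np.sort(a[g]).round(0)[::3]","[np.round(np.percentile(x,[0,50,100])) for x in np.split(np.sort(a[g]),np.where(np.diff(np.sort(a[g]))>20)[0]+1)]").replace("xy=ray(ct,.120)","xy=ray(ct,zt)")
open('sock.py','w').write(s)
E
python3 sock.py w1
```

```text
top z 0.11981986626615737
0.002 154 centre [0.4919 0.1919] r 0.0415 gap phase 93.94272439373536 [array([ 76.,  96., 112.]), array([196., 212., 233.]), array([315., 334., 352.])] rmax 0.05144595484252502
0.003 149 centre [0.4917 0.192 ] r 0.0413 gap phase 93.43997655619742 [array([ 75.,  95., 112.]), array([196., 212., 233.]), array([315., 332., 352.])] rmax 0.051408535997823336
0.005 149 centre [0.4917 0.1922] r 0.0411 gap phase 93.58784889733181 [array([ 75.,  95., 112.]), array([196., 212., 233.]), array([315., 333., 352.])] rmax 0.05074973628028858
```

>>> {"api": "jog_arm", "payload": {"targets": [[[0, 0, 0, 0, 0, 8.5, 85], [0, 0, 0, 0, 0, 8.5, 85], [0, 0, 0, 0, 0, 8.5, 85], [0, 0, 0, 0, 0, 8.5, 85], [0, 0, 0, 0, 0, 8.5, 85]]]}}

```text
time: 2.25
ee_pos: [0.4933, 0.1935, 0.2774]
tool_rot: [-2.584, -1.787, -0.001]
ft_force: [0.9, 0.0, 0.1]
gripper_width: 0.0848
grasp_force: 0.0
```

>>> {"api": "jog_arm", "payload": {"targets": [[[0, 0, 0, 0, 0, 8.5, 85], [0, 0, 0, 0, 0, 8.5, 85], [0, 0, 0, 0, 0, 8.5, 85], [0, 0, 0, 0, 0, 0, 85], [0, 0, 0, 0, 0, 0, 85]]]}}

```text
time: 2.75
ee_pos: [0.4934, 0.1928, 0.2773]
tool_rot: [-2.909, -1.186, -0.0]
ft_force: [0.1, -0.5, -0.1]
gripper_width: 0.0851
grasp_force: 0.0
```

```bash
python3 grab.py w2; python3 sock.py w2
```

```text
2.75 [0.4934 0.1928 0.2773] y az -45.64 [0.35 0.2  1.77 0.   1.17 1.15] [ 0.08013437 -0.47401691 -0.1150002 ] [-0.07146785  0.00924701 -0.06077812]
top z 0.11975070503109231
0.002 150 centre [0.4928 0.1918] r 0.0415 gap phase 93.657725868134 [array([ 76.,  95., 113.]), array([195., 214., 232.]), array([316., 332., 352.])] rmax 0.05117334110291799
0.003 149 centre [0.4929 0.192 ] r 0.0413 gap phase 93.8538330853684 [array([ 76.,  96., 113.]), array([195., 214., 232.]), array([315., 332., 352.])] rmax 0.051143753628039815
0.005 149 centre [0.4931 0.1923] r 0.041 gap phase 94.06385953023886 [array([ 76.,  95., 113.]), array([196., 215., 232.]), array([316., 332., 352.])] rmax 0.0508413157738909
```

>>> {"api": "jog_arm", "payload": {"targets": [[[-27.3, 38.6, 0, 0, 0, -3.2, 85], [-29.4, 37.0, 0, 0, 0, -3.2, 85], [-31.5, 35.3, 0, 0, 0, -3.2, 85], [-33.4, 33.5, 0, 0, 0, -3.2, 85], [-35.2, 31.6, 0, 0, 0, -3.2, 85]]]}}

```text
time: 3.3
ee_pos: [0.5296, -0.0436, 0.2774]
tool_rot: [2.716, 1.579, 0.001]
ft_force: [0.9, 0.4, -0.3]
gripper_width: 0.0853
grasp_force: 0.0
```

>>> {"api": "jog_arm", "payload": {"targets": [[[-36.9, 29.6, 0, 0, 0, -3.2, 85], [-38.5, 27.5, 0, 0, 0, -3.2, 85], [-40.0, 25.3, 15, 0, 0, -3.2, 85], [-41.3, 23, 15, 0, 0, -3.2, 85], [0, 0, 15, 0, 0, 0, 85]]]}}

```text
time: 3.8
ee_pos: [0.5591, -0.2342, 0.2317]
tool_rot: [2.526, 1.863, 0.0]
ft_force: [0.5, 0.2, -0.6]
gripper_width: 0.0848
grasp_force: 0.0
```

>>> {"api": "jog_arm", "payload": {"targets": [[[0, 0, 0, 0, 0, 0, 85], [0, 0, 0, 0, 0, 0, 85]]]}}

```text
time: 4.0
ee_pos: [0.558, -0.2281, 0.232]
tool_rot: [-2.526, -1.866, 0.0]
ft_force: [0.4, 1.1, 1.0]
gripper_width: 0.0848
grasp_force: 0.0
```

```bash
python3 grab.py w3; cat > cart.py <<'E'
import sys
from h import *
z=np.load(f'pics/{sys.argv[1]}.npz'); P=z['P']; Z=P[...,2]
m=(np.hypot(P[...,0]-.56,P[...,1]+.227)<.07)&(z['d']>0)
b=m&(Z>.101)&(Z<.112); T=P[b]
print('bar top z',np.median(T[:,2]),rect(T[:,:2]),b.sum(), 'mean',T.mean(0).round(4))
k=m&(Z>.063)&(Z<.074); Q=P[k][:,:2]; h=cv2.convexHull((Q*1e3).astype(np.float32))[:,0]/1e3
print('cap z',np.median(P[k][:,2]))
c=T.mean(0)[:2]
for _ in range(6):
    r=np.hypot(*(h-c).T); s=abs(r-.041)<(.004 if _<3 else .0015); c,rad=circ(h[s].astype(float))
print('cap circle',c.round(4),rad.round(4),s.sum())
q=P-[*c,0]; r=np.hypot(q[...,0],q[...,1]); a=np.degrees(np.arctan2(q[...,1],q[...,0]))%360
e=m&(r>.0435)&(r<.05)&(Z>.045)&(Z<.065); A=np.sort(a[e])
print('ears',[np.round(np.percentile(x,[0,50,100])) for x in np.split(A,np.where(np.diff(A)>30)[0]+1)])
E
python3 cart.py w3
```

```text
4.0 [ 0.558  -0.2281  0.232 ] y az -17.11 [-0.41  0.36  1.66  0.    1.12 -0.11] [0.37365963 1.14937122 0.99544191] [ 0.02187114 -0.03695703  0.0355799 ]
bar top z 0.1058052707712562 (array([ 558.8, -226.7]), array([70.7, 13.4]), 72.5) 832 mean [ 0.5588 -0.2258  0.1057]
cap z 0.06822591585621707
cap circle [ 0.5582 -0.227 ] 0.0406 41
ears [array([60., 73., 87.]), array([180., 193., 206.]), array([300., 315., 327.])]
```

View pics/w3.png

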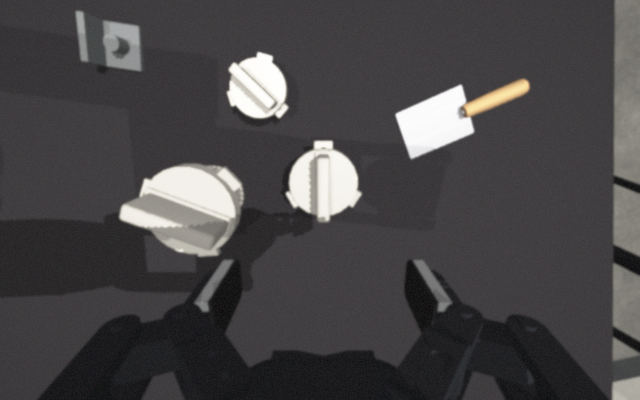

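The middle cartridge is at (323,183): bar 70.7×13.4 mm, top at 106 mm, azimuth 72.8°. These match the given sizes, so I'm descending.

>>> {"api": "jog_arm", "payload": {"targets": [[[0.5, 0, 40, 0, 0, 0, 85], [0, 0, 40, 0, 0, 0, 85], [0, 0, 35, 0, 0, 0, 85], [0, 0, 25, 0, 0, 0, 85], [0, 0, 16, 0, 0, 0, 85]]]}}

```text
time: 4.55
ee_pos: [0.5583, -0.2271, 0.0753]
tool_rot: [-2.526, -1.867, 0.001]
ft_force: [0.0, 0.1, -0.4]
gripper_width: 0.085
grasp_force: 0.0
```

>>> {"api": "jog_arm", "payload": {"targets": [[[0, 0, 0, 0, 0, 0, 85], [0, 0, 0, 0, 0, 0, 40], [0, 0, 0, 0, 0, 0, 5], [0, 0, 0, 0, 0, 0, 5], [0, 0, 0, 0, 0, 0, 5]]], "squeeze": 90}}

```text
time: 5.05
ee_pos: [0.5589, -0.229, 0.0773]
tool_rot: [2.527, 1.863, 0.001]
ft_force: [0.3, -0.3, 0.1]
gripper_width: 0.0276
grasp_force: 0.0
```

>>> {"api": "jog_arm", "payload": {"targets": [[[0, 0, 0, 0, 0, 0, 5], [0, 0, 0, 0, 0, 0, 5], [0, 0, 0, 0, 0, 0, 5], [0, 0, 0, 0, 0, 0, 5], [0, 0, 0, 0, 0, 0, 5]]]}}

```text
time: 5.55
ee_pos: [0.5586, -0.2289, 0.0772]
tool_rot: [2.528, 1.864, 0.001]
ft_force: [-2.4, -0.5, 6.5]
gripper_width: 0.0093
grasp_force: 88.3
```

>>> {"api": "jog_arm", "payload": {"targets": [[[0, 0, -15, 0, 0, 0, 5], [0, 0, -35, 0, 0, 0, 5], [0, 0, -45, 0, 0, 0, 5], [0, 0, -45, 0, 0, 0, 5], [0, 0, -30, 0, 0, 0, 5]]]}}

```text
time: 6.05
ee_pos: [0.559, -0.229, 0.2503]
tool_rot: [2.526, 1.862, 0.003]
ft_force: [0.3, -0.7, -4.2]
gripper_width: 0.0092
grasp_force: 88.5
```

>>> {"api": "jog_arm", "payload": {"targets": [[[0, 0, -10, 0, 0, 0, 5], [0, 0, 0, 0, 0, 0, 5], [0, 0, 0, 0, 0, 0, 5], [0, 0, 0, 0, 0, 0, 5]]]}}

```text
time: 6.45
ee_pos: [0.557, -0.2281, 0.2537]
tool_rot: [-2.526, -1.862, 0.003]
ft_force: [0.8, 0.3, -4.0]
gripper_width: 0.0094
grasp_force: 88.4
```

```bash
python3 grab.py w4; python3 - <<'E'
from rig import *
import cv2
p,d=viewer.grab_frame('side'); cv2.imwrite('pics/s4.png',p[60:260,280:600,::-1].repeat(2,0).repeat(2,1))
E
```

```text
6.45 [ 0.557  -0.2281  0.2537] y az -17.2 [-0.41  0.34  1.64 -0.    1.17 -0.11] [ 0.78535942  0.27154848 -3.95015443] [-0.03407139  0.00177618  0.02005952]
```

View pics/w4.png

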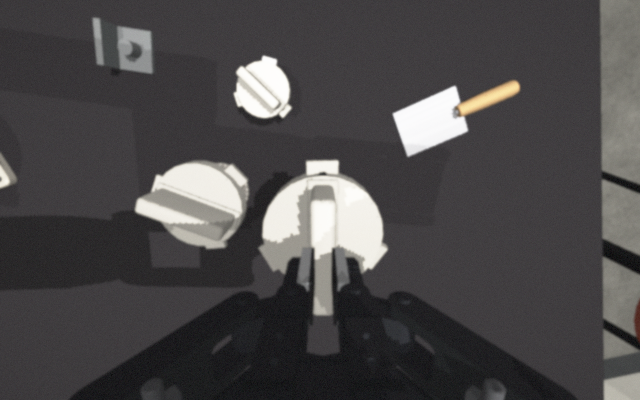

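View pics/s4.png

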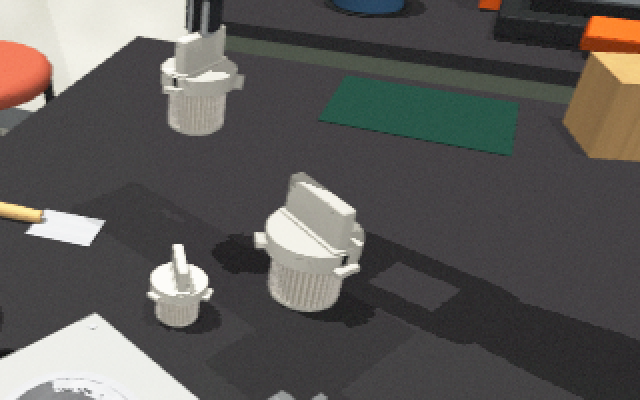

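```bash
cat > held.py <<'E'
import sys
from h import *
z=np.load(f'pics/{sys.argv[1]}.npz'); P=z['P']; T=R.from_rotvec(z['T']).as_matrix()
q=(P-z['e'])@T   # tool frame
m=(z['d']>0)&(z['p'].min(-1)>90)&(np.hypot(q[...,0]+0.0,q[...,1])<.06)&(abs(q[...,2]-.007)<.006)
A=q[m]; c=np.linalg.lstsq(np.c_[A[:,:2],np.ones(len(A))],A[:,2],rcond=None)[0]; print('cap plane tilt',np.degrees(c[:2]).round(2),'z',c[2].round(4),len(A))
h=cv2.convexHull((A[:,:2]*1e3).astype(np.float32))[:,0].astype(float)/1e3
# front arc rim only: densify via contour of mask
ct=max(cv2.findContours(m.astype(np.uint8),cv2.RETR_EXTERNAL,cv2.CHAIN_APPROX_NONE)[0],key=len)[:,0]
B=q[ct[:,1],ct[:,0]][:,:2]; cc=np.array([0,0.])
for k in range(8):
    r=np.hypot(*(B-cc).T); s=(abs(r-.041)<(.004 if k<4 else .0015))&(B[:,0]>-.01); cc,rad=circ(B[s])
print('cap centre in tool',cc.round(4),rad.round(4),s.sum())
b=(z['d']>0)&(z['p'].min(-1)>90)&(abs(q[...,1])<.012)&(q[...,2]<-.025)&(q[...,2]>-.037)&(q[...,0]>-.05)&(q[...,0]<.05)
print('bar top',rect(q[b][:,:2]),'z',np.median(q[b][:,2]),'xmax',np.percentile(q[b][:,0],99.5))
E
python3 held.py w4
python3 - <<'E'
from rig import *
for i in range(5):
    viewer.grab_frame('wrist'); o=get_obs(); print(o['ee_pos'].round(4),o['ft_force'].round(1),o['ft_torque'].round(2))
E
```

```text
cap plane tilt [-0.65  0.42] z 0.0089 6667
cap centre in tool [ 0.0018 -0.0005] 0.0403 205
bar top (array([1.7, 1.1]), array([22.5, 71.8]), 82.9) z -0.028899061633137067 xmax 0.03714829738594867
[ 0.5577 -0.2284  0.2546] [ 0.3 -0.7 -1.9] [-0.01  0.02  0.02]
[ 0.5578 -0.2285  0.2549] [-0.7  0.1 -3. ] [-0.02 -0.04  0.06]
[ 0.558  -0.2286  0.2552] [ 0.4 -0.  -3.6] [-0.04  0.04  0.01]
[ 0.5581 -0.2286  0.2555] [ 0.6  0.2 -4.5] [-0.04 -0.03 -0.01]
[ 0.5582 -0.2286  0.2558] [-1.3 -0.7 -3.8] [0.04 0.01 0.02]
```

The cartridge is held upright, hanging 9 mm below the TCP to its cap top. Carrying it to the socket with a 21° CCW turn.

>>> {"api": "jog_arm", "payload": {"targets": [[[42.3, -20.7, 0, 0, 0, -2.36, 5], [43.1, -18.9, 0, 0, 0, -2.36, 5], [43.9, -17.2, 0, 0, 0, -2.36, 5], [44.5, -15.3, 0, 0, 0, -2.36, 5], [45.1, -13.5, 0, 0, 0, -2.36, 5]]]}}

```text
time: 7.3
ee_pos: [0.5215, 0.0055, 0.2564]
tool_rot: [2.322, 2.116, 0.001]
ft_force: [0.2, 0.4, -2.7]
gripper_width: 0.0089
grasp_force: 88.5
```

>>> {"api": "jog_arm", "payload": {"targets": [[[45.6, -11.6, 0, 0, 0, -2.36, 5], [46.1, -9.7, 0, 0, 0, -2.36, 5], [46.4, -7.9, 0, 0, 0, -2.36, 5], [46.7, -5.9, 0, 0, 0, -2.36, 5], [0, 0, 0, 0, 0, 0, 5]]]}}

```text
time: 7.8
ee_pos: [0.492, 0.195, 0.2565]
tool_rot: [-2.134, -2.304, -0.003]
ft_force: [0.5, -1.3, -3.0]
gripper_width: 0.0094
grasp_force: 88.4
```

>>> {"api": "jog_arm", "payload": {"targets": [[[0, 0, 0, 0, 0, 0, 5], [0, 0, 0, 0, 0, 0, 5], [0, 0, 0, 0, 0, 0, 5], [0, 0, 0, 0, 0, 0, 5], [0, 0, 0, 0, 0, 0, 5]]]}}

```text
time: 8.3
ee_pos: [0.4931, 0.1891, 0.2562]
tool_rot: [2.144, 2.297, 0.0]
ft_force: [-0.5, 0.2, -3.2]
gripper_width: 0.0093
grasp_force: 88.5
```

```bash
python3 grab.py w5; python3 held.py w5; python3 - <<'E'
from rig import *
import cv2
p,d=viewer.grab_frame('side'); cv2.imwrite('pics/s5.png',p[130:390,200:440,::-1].repeat(2,0).repeat(2,1))
E
```

```text
8.3 [0.4931 0.1891 0.2562] y az 3.95 [ 0.34  0.22  1.79 -0.    1.13  0.27] [-0.52289784  0.17496167 -3.15196433] [-0.00651534 -0.02964913  0.00886842]
cap plane tilt [-0.58  0.47] z 0.0089 6679
cap centre in tool [ 0.0018 -0.0006] 0.0403 204
bar top (array([ 2.1, -1.5]), array([71.2, 22.2]), 7.1) z -0.02892538535805874 xmax 0.03713646147011535
```

View pics/w5.png

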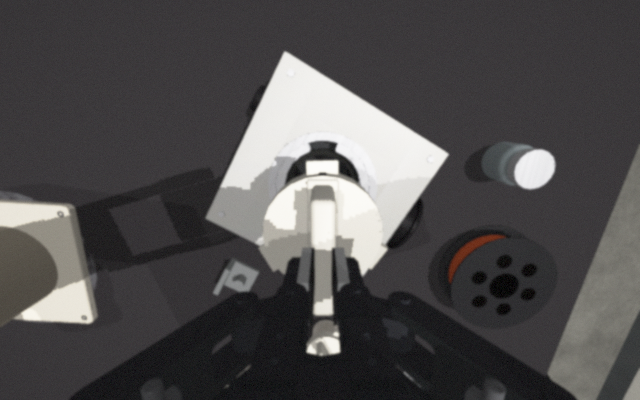

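>>> {"api": "jog_arm", "payload": {"targets": [[[0.5, -0.3, 25, 0, 0, 0, 5], [0.5, -0.3, 25, 0, 0, 0, 5], [0, 0, 20, 0, 0, 0, 5], [0, 0, 10, 0, 0, 0, 5], [0, 0, 5, 0, 0, 0, 5]]]}}

```text
time: 8.9
ee_pos: [0.4919, 0.1907, 0.1705]
tool_rot: [-2.142, -2.298, 0.002]
ft_force: [-0.5, -0.1, -2.4]
gripper_width: 0.0091
grasp_force: 88.5
```

>>> {"api": "jog_arm", "payload": {"targets": [[[0, 0, 0, 0, 0, 0, 5], [0, 0, 0, 0, 0, 0, 5], [0, 0, 0, 0, 0, 0, 5], [0, 0, 0, 0, 0, 0, 5], [0, 0, 0, 0, 0, 0, 5]]]}}

```text
time: 9.4
ee_pos: [0.4924, 0.191, 0.1717]
tool_rot: [2.141, 2.298, 0.001]
ft_force: [-0.8, -0.4, -3.4]
gripper_width: 0.0094
grasp_force: 88.5
```

```bash
python3 grab.py w6; python3 held.py w6; python3 - <<'E'
from rig import *
import cv2
p=cv2.imread('pics/w6.png'); cv2.imwrite('pics/w6c.png',cv2.resize(p[100:300,200:450],None,fx=3,fy=3))
E
```

```text
9.4 [0.4924 0.191  0.1717] y az 4.05 [0.35 0.33 1.87 0.   0.94 0.28] [-0.81823427 -0.42363027 -3.44747282] [-0.0121789   0.03369185  0.00103718]
cap plane tilt [-0.63  0.42] z 0.0089 6679
cap centre in tool [ 0.0018 -0.0006] 0.0402 203
bar top (array([1.9, 0.9]), array([22.3, 71.7]), 82.7) z -0.028933180169309396 xmax 0.037094250689479906
```

View pics/w6c.png

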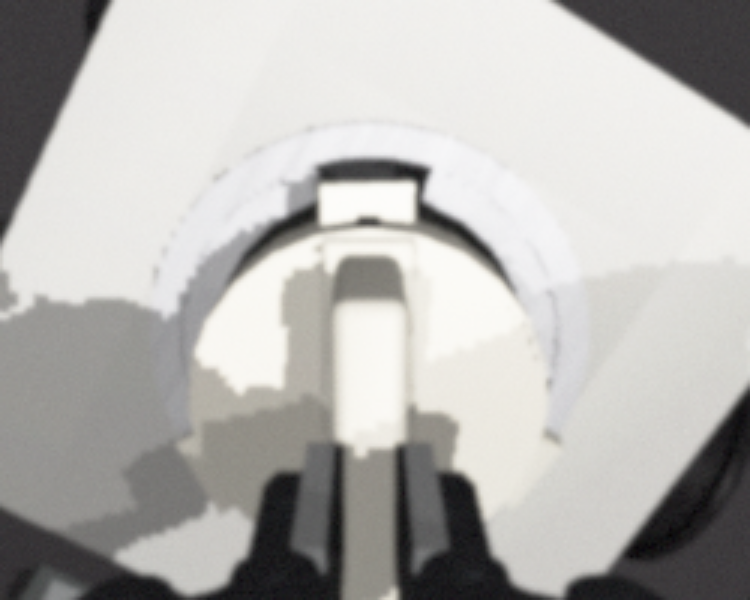

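Ear at crop (367,205) and gap at about (374,170), so they are aligned to within about 2°. Lowering gently.

>>> {"api": "jog_arm", "payload": {"targets": [[[-0.6, 0.3, 10, 0, 0, 1.0, 5], [0, 0, 7, 0, 0, 0, 5], [0, 0, 4, 0, 0, 0, 5], [0, 0, 2, 0, 0, 0, 5], [0, 0, 1, 0, 0, 0, 5]]]}}

```text
time: 9.95
ee_pos: [0.4924, 0.1903, 0.1468]
tool_rot: [-2.161, -2.279, 0.001]
ft_force: [0.4, 0.7, -3.5]
gripper_width: 0.0094
grasp_force: 88.5
```

>>> {"api": "jog_arm", "payload": {"targets": [[[0, 0, 1.5, 0, 0, 0, 5], [0, 0, 1.5, 0, 0, 0, 5], [0, 0, 1, 0, 0, 0, 5]]]}}

```text
time: 10.25
ee_pos: [0.4926, 0.1904, 0.1432]
tool_rot: [2.162, 2.28, 0.0]
ft_force: [-0.7, -0.1, -3.4]
gripper_width: 0.0095
grasp_force: 88.5
```

>>> {"api": "jog_arm", "payload": {"targets": [[[0, 0, 1, 0, 0, 0, 5], [0, 0, 1, 0, 0, 0, 5], [0, 0, 1, 0, 0, 0, 5]]]}}

```text
time: 10.55
ee_pos: [0.4925, 0.1904, 0.1402]
tool_rot: [2.162, 2.28, 0.0]
ft_force: [0.5, 0.2, -3.1]
gripper_width: 0.009
grasp_force: 88.5
```

>>> {"api": "jog_arm", "payload": {"targets": [[[0, 0, 1, 0, 0, 0, 5], [0, 0, 1, 0, 0, 0, 5], [0, 0, 1, 0, 0, 0, 5], [0, 0, 1, 0, 0, 0, 5]]]}}

```text
time: 10.95
ee_pos: [0.4925, 0.1903, 0.1361]
tool_rot: [2.162, 2.28, -0.0]
ft_force: [-0.0, 1.0, -3.2]
gripper_width: 0.0094
grasp_force: 88.5
```

>>> {"api": "jog_arm", "payload": {"targets": [[[0, 0, 0.7, 0, 0, 0, 5], [0, 0, 0.7, 0, 0, 0, 5], [0, 0, 0, 0, 0, 0, 5]]]}}

```text
time: 11.25
ee_pos: [0.4925, 0.1903, 0.1347]
tool_rot: [-2.162, -2.28, 0.0]
ft_force: [-0.6, -1.1, -3.4]
gripper_width: 0.0091
grasp_force: 88.5
```

>>> {"api": "jog_arm", "payload": {"targets": [[[0, 0, 0.5, 0, 0, 0, 5], [0, 0, 0.5, 0, 0, 0, 5]]]}}

```text
time: 11.45
ee_pos: [0.4926, 0.1904, 0.1338]
tool_rot: [2.162, 2.28, 0.0]
ft_force: [-0.2, 0.1, -3.3]
gripper_width: 0.0091
grasp_force: 88.5
```

>>> {"api": "jog_arm", "payload": {"targets": [[[0, 0, 0.5, 0, 0, 0, 5], [0, 0, 0.3, 0, 0, 0, 5], [0, 0, 0, 0, 0, 0, 5]]]}}

```text
time: 11.75
ee_pos: [0.4925, 0.1903, 0.133]
tool_rot: [-2.162, -2.28, 0.0]
ft_force: [0.4, 0.1, -3.6]
gripper_width: 0.0092
grasp_force: 88.5
```

>>> {"api": "jog_arm", "payload": {"targets": [[[0, 0, 0.4, 0, 0, 0, 5], [0, 0, 0, 0, 0, 0, 5]]]}}

```text
time: 11.95
ee_pos: [0.4926, 0.1904, 0.1327]
tool_rot: [2.162, 2.28, 0.0]
ft_force: [0.6, 0.2, -3.2]
gripper_width: 0.0092
grasp_force: 88.6
```

>>> {"api": "jog_arm", "payload": {"targets": [[[0, 0, 0.4, 0, 0, 0, 5], [0, 0, 0.4, 0, 0, 0, 5]]]}}

```text
time: 12.15
ee_pos: [0.4927, 0.1904, 0.1322]
tool_rot: [2.161, 2.28, 0.0]
ft_force: [-1.5, 0.4, 3.5]
gripper_width: 0.0093
grasp_force: 89.6
```

>>> {"api": "jog_arm", "payload": {"targets": [[[0, 0, 0.4, 0, 0, 0, 5], [0, 0, 0, 0, 0, 0, 5]]]}}

```text
time: 12.35
ee_pos: [0.4929, 0.1905, 0.1321]
tool_rot: [2.161, 2.279, 0.001]
ft_force: [-3.0, -1.6, 4.8]
gripper_width: 0.0095
grasp_force: 90.0
```

>>> {"api": "jog_arm", "payload": {"targets": [[[0, 0, 0.3, 0, 0, 0, 5], [0, 0, 0, 0, 0, 0, 5]]]}}

```text
time: 12.55
ee_pos: [0.493, 0.1905, 0.132]
tool_rot: [2.161, 2.279, 0.002]
ft_force: [-2.6, -0.6, 7.4]
gripper_width: 0.0092
grasp_force: 90.3
```

Contact came on the seal at TCP z ≈ 0.1323, about 1.7 mm below new, so the seal is worn. Twisting clockwise and watching the torque.

>>> {"api": "jog_arm", "payload": {"targets": [[[0, 0, 0, 0, 0, 4, 5], [0, 0, 0, 0, 0, 4, 5], [0, 0, 0, 0, 0, 4, 5], [0, 0, 0, 0, 0, 4, 5], [0, 0, 0, 0, 0, 4, 5]]]}}

```text
time: 13.05
ee_pos: [0.4936, 0.1907, 0.1321]
tool_rot: [2.527, 1.866, 0.004]
ft_force: [-1.1, -0.3, 5.5]
gripper_width: 0.0091
grasp_force: 90.0
```

```bash
cat > t.py <<'E'
from h import *
from rig import viewer,get_obs
L=[]
for i in range(4):
    viewer.grab_frame('wrist'); o=get_obs(); L.append(np.r_[o['ft_force'],o['ft_torque']])
y=R.from_rotvec(o['tool_rot']).as_matrix()[:,1]
print(o['time'],o['ee_pos'].round(4),'y az',np.degrees(np.arctan2(y[1],y[0])).round(2),'F,T',np.mean(L,0).round(2),'Tz',np.round([l[5] for l in L],2),o['grasp_force'],o['joints'].round(2)[-1])
E
python3 t.py
```

```text
13.25 [0.4936 0.1907 0.1321] y az -16.97 F,T [-0.7   0.26  5.3  -0.03  0.08 -0.07] Tz [-0.08 -0.09 -0.04 -0.07] 90.03424976952374 0.64
```

>>> {"api": "jog_arm", "payload": {"targets": [[[0, 0, 0, 0, 0, 3, 5], [0, 0, 0, 0, 0, 3, 5], [0, 0, 0, 0, 0, 3, 5]]]}}

```text
time: 13.55
ee_pos: [0.4935, 0.1907, 0.1321]
tool_rot: [2.665, 1.663, 0.003]
ft_force: [-0.8, -0.7, 6.6]
gripper_width: 0.0092
grasp_force: 90.1
```

```bash
python3 t.py
```

```text
13.75 [0.4934 0.1907 0.1321] y az -25.96 F,T [-1.19 -0.08  6.3  -0.06  0.13 -0.03] Tz [-0.02 -0.02 -0.04 -0.04] 90.08692983537912 0.8
```

>>> {"api": "jog_arm", "payload": {"targets": [[[0, 0, 0, 0, 0, 3, 5], [0, 0, 0, 0, 0, 3, 5]]]}}

```text
time: 13.95
ee_pos: [0.4934, 0.1907, 0.132]
tool_rot: [2.748, 1.521, 0.003]
ft_force: [-1.6, -0.3, 5.1]
gripper_width: 0.0093
grasp_force: 90.1
```

```bash
python3 t.py
```

```text
14.15 [0.4934 0.1907 0.132 ] y az -31.96 F,T [-1.11 -0.05  6.13 -0.06  0.17 -0.05] Tz [-0.07 -0.02 -0.05 -0.06] 90.12335143983364 0.9
```

>>> {"api": "jog_arm", "payload": {"targets": [[[0, 0, 0, 0, 0, 3, 5], [0, 0, 0, 0, 0, 2, 5]]]}}

```text
time: 14.35
ee_pos: [0.4933, 0.1907, 0.132]
tool_rot: [2.812, 1.4, 0.003]
ft_force: [-1.9, 0.9, 6.3]
gripper_width: 0.0092
grasp_force: 90.2
```

```bash
python3 t.py
```

```text
14.55 [0.4933 0.1907 0.132 ] y az -36.96 F,T [-1.39 -0.31  6.1  -0.04  0.23  0.  ] Tz [ 0.09 -0.03 -0.03 -0.03] 90.1539261918515 0.99
```

>>> {"api": "jog_arm", "payload": {"targets": [[[0, 0, 0, 0, 0, 2, 5], [0, 0, 0, 0, 0, 2, 5]]]}}

```text
time: 14.75
ee_pos: [0.4932, 0.1907, 0.132]
tool_rot: [2.859, 1.302, 0.003]
ft_force: [-1.5, 0.2, 6.0]
gripper_width: 0.0091
grasp_force: 90.2
```

```bash
python3 t.py
```

```text
14.95 [0.4932 0.1907 0.132 ] y az -40.96 F,T [-1.76 -0.09  6.2  -0.04  0.24  0.01] Tz [-0.02  0.03  0.03  0.01] 90.15841467306018 1.06
```

>>> {"api": "jog_arm", "payload": {"targets": [[[0, 0, 0, 0, 0, 2, 5], [0, 0, 0, 0, 0, 1, 5]]]}}

```text
time: 15.15
ee_pos: [0.4931, 0.1907, 0.1318]
tool_rot: [2.892, 1.228, 0.002]
ft_force: [-1.1, 0.6, 6.1]
gripper_width: 0.0093
grasp_force: 90.1
```

```bash
python3 t.py
```

```text
15.35 [0.4931 0.1907 0.1318] y az -43.94 F,T [-1.1   0.44  6.49  0.01  0.21  0.08] Tz [0.08 0.12 0.09 0.05] 90.14031333848834 1.11
```

Torque and z show the ramps bearing from about -42°. I'll ease off the hand's down-push so the torque reflects the lugs alone, then go on.

>>> {"api": "jog_arm", "payload": {"targets": [[[0, 0, -0.4, 0, 0, 0, 5], [0, 0, -0.3, 0, 0, 0, 5], [0, 0, 0, 0, 0, 0, 5]]]}}

```text
time: 15.65
ee_pos: [0.4931, 0.1907, 0.1319]
tool_rot: [-2.891, -1.229, -0.002]
ft_force: [1.7, 3.0, -0.4]
gripper_width: 0.0091
grasp_force: 89.1
```

```bash
python3 t.py
```

```text
15.85 [0.4931 0.1906 0.1319] y az -43.95 F,T [ 2.59  2.54 -0.33  0.46 -0.4   0.12] Tz [0.13 0.1  0.11 0.12] 89.02067746035755 1.11
```

>>> {"api": "jog_arm", "payload": {"targets": [[[0, 0, 0.1, 0, 0, 1, 5], [0, 0, 0, 0, 0, 0, 5]]]}}

```text
time: 16.05
ee_pos: [0.4926, 0.1905, 0.1318]
tool_rot: [-2.902, -1.202, -0.0]
ft_force: [2.1, 2.7, 1.8]
gripper_width: 0.0093
grasp_force: 89.4
```

```bash
python3 t.py
```

```text
16.25 [0.4926 0.1904 0.1318] y az -44.96 F,T [ 1.6   2.71  1.84  0.49 -0.3   0.15] Tz [0.13 0.13 0.17 0.16] 89.43591247312725 1.13
```

>>> {"api": "jog_arm", "payload": {"targets": [[[0, 0, 0, 0, 0, 1, 5], [0, 0, 0, 0, 0, 1, 5]]]}}

```text
time: 16.45
ee_pos: [0.4922, 0.1902, 0.1317]
tool_rot: [2.923, 1.151, -0.001]
ft_force: [-1.1, 1.7, 3.3]
gripper_width: 0.0096
grasp_force: 89.8
```

```bash
python3 t.py
```

```text
16.65 [0.4922 0.1902 0.1317] y az -46.95 F,T [-0.67  1.99  3.84  0.31  0.06  0.2 ] Tz [0.23 0.24 0.17 0.18] 89.8590749502182 1.17
```

>>> {"api": "jog_arm", "payload": {"targets": [[[0, 0, 0.2, 0, 0, 1, 5], [0, 0, 0, 0, 0, 1, 5]]]}}

```text
time: 16.85
ee_pos: [0.4921, 0.1901, 0.1315]
tool_rot: [2.943, 1.1, -0.001]
ft_force: [-1.4, 0.9, 5.2]
gripper_width: 0.0093
grasp_force: 90.2
```

```bash
python3 t.py
```

```text
17.05 [0.4921 0.1901 0.1315] y az -48.95 F,T [-2.04  1.26  5.35  0.19  0.3   0.26] Tz [0.25 0.23 0.27 0.29] 90.2962575955462 1.2
```

>>> {"api": "jog_arm", "payload": {"targets": [[[0, 0, -0.2, 0, 0, 1, 5], [0, 0, -0.1, 0, 0, 1, 5]]]}}

```text
time: 17.25
ee_pos: [0.4919, 0.1901, 0.1314]
tool_rot: [2.961, 1.048, -0.002]
ft_force: [-0.6, 2.3, -0.5]
gripper_width: 0.0091
grasp_force: 89.9
```

```bash
python3 t.py
```

```text
17.45 [0.492  0.1901 0.1314] y az -50.95 F,T [-1.97  1.28  0.69  0.22  0.3   0.4 ] Tz [0.38 0.43 0.38 0.42] 89.71258361823857 1.24
```

>>> {"api": "jog_arm", "payload": {"targets": [[[0, 0, -0.1, 0, 0, 1, 5], [0, 0, 0, 0, 0, 0, 5]]]}}

```text
time: 17.65
ee_pos: [0.4919, 0.1901, 0.1314]
tool_rot: [2.97, 1.023, -0.002]
ft_force: [-1.9, 0.8, -2.7]
gripper_width: 0.0092
grasp_force: 89.4
```

```bash
python3 t.py
```

```text
17.85 [0.4919 0.1901 0.1315] y az -51.95 F,T [-2.47  0.98 -4.85  0.2   0.34  0.49] Tz [0.44 0.56 0.48 0.5 ] 89.03740205336362 1.25
```

Torque has now passed 0.35 to 0.49 N·m, slightly over hand-tight, so I'll ease back a little.

>>> {"api": "jog_arm", "payload": {"targets": [[[0, 0, 0.1, 0, 0, -0.7, 5], [0, 0, 0.1, 0, 0, -0.5, 5], [0, 0, 0, 0, 0, 0, 5]]]}}

```text
time: 18.15
ee_pos: [0.492, 0.1901, 0.1314]
tool_rot: [-2.959, -1.055, 0.002]
ft_force: [-3.1, 0.5, -5.2]
gripper_width: 0.0093
grasp_force: 88.4
```

```bash
python3 t.py
```

```text
18.35 [0.492  0.1901 0.1315] y az -50.76 F,T [-4.06  0.8  -5.79  0.06  0.68  0.3 ] Tz [0.29 0.34 0.27 0.29] 88.37969197891653 1.23
```

The torque fell only through windup: the cartridge held, and I estimate a lug force of about 20 N. Unwinding a little more, then letting go.

>>> {"api": "jog_arm", "payload": {"targets": [[[0, 0, 0.3, 0, 0, -0.8, 5], [0, 0, 0, 0, 0, 0, 5]]]}}

```text
time: 18.55
ee_pos: [0.492, 0.1902, 0.1314]
tool_rot: [-2.951, -1.076, 0.002]
ft_force: [-4.7, -0.5, -2.3]
gripper_width: 0.0093
grasp_force: 88.7
```

```bash
python3 t.py
```

```text
18.75 [0.492  0.1902 0.1314] y az -49.95 F,T [-5.49 -0.17 -3.18 -0.03  0.92  0.13] Tz [0.13 0.16 0.12 0.1 ] 88.70451419614255 1.22
```

>>> {"api": "jog_arm", "payload": {"targets": [[[0, 0, 0, 0, 0, 0, 30], [0, 0, 0, 0, 0, 0, 50], [0, 0, 0, 0, 0, 0, 60], [0, 0, 0, 0, 0, 0, 60], [0, 0, 0, 0, 0, 0, 60]]]}}

```text
time: 19.25
ee_pos: [0.493, 0.1904, 0.1318]
tool_rot: [2.952, 1.075, 0.002]
ft_force: [0.4, 0.5, -0.1]
gripper_width: 0.0601
grasp_force: 0.0
```

>>> {"api": "jog_arm", "payload": {"targets": [[[0, 0, 0, 0, 0, 0, 60], [0, 0, -10, 0, 0, 0, 60], [0, 0, -30, 0, 0, 0, 60], [0, 0, -40, 0, 0, 0, 60], [0, 0, -40, 0, 0, 0, 60]]]}}

```text
time: 19.75
ee_pos: [0.4921, 0.1902, 0.2532]
tool_rot: [2.952, 1.076, -0.001]
ft_force: [0.1, 0.4, 0.2]
gripper_width: 0.0599
grasp_force: 0.0
```

>>> {"api": "jog_arm", "payload": {"targets": [[[0, 0, -20, 0, 0, 0, 60], [0, 0, 0, 0, 0, 0, 60], [0, 0, 0, 0, 0, 0, 60]]]}}

```text
time: 20.05
ee_pos: [0.4924, 0.1903, 0.2718]
tool_rot: [2.952, 1.076, 0.001]
ft_force: [-1.2, 0.1, -0.2]
gripper_width: 0.06
grasp_force: 0.0
```

```bash
python3 grab.py w9; python3 - <<'E'
from h import *
z=np.load('pics/w9.npz'); P=z['P']; Z=P[...,2]; n=np.hypot(P[...,0]-.4923,P[...,1]-.1911)
b=(n<.045)&(Z>.15)&(Z<.167); print('bar',rect(P[b][:,:2]),'z',np.median(P[b][:,2]))
k=(n<.040)&(Z>.117)&(Z<.13); A=P[k]; c=np.linalg.lstsq(np.c_[A[:,:2],np.ones(len(A))],A[:,2],rcond=None)[0]
print('cap z',np.median(A[:,2]),'tilt deg',np.degrees(c[:2]),len(A))
E
```

```text
20.05 [0.4924 0.1903 0.2718] y az -49.95 [ 0.35  0.2   1.78 -0.    1.16  1.22] [-1.20123217  0.07098651 -0.17212756] [-1.87945285e-02  4.48776820e-02 -7.74731892e-05]
bar (array([493.4, 191.6]), array([70.9, 14. ]), 40.9) z 0.16004140128085026
cap z 0.1224791384301463 tilt deg [0.34554086 0.1975222 ] 2837
```

View pics/w9.png

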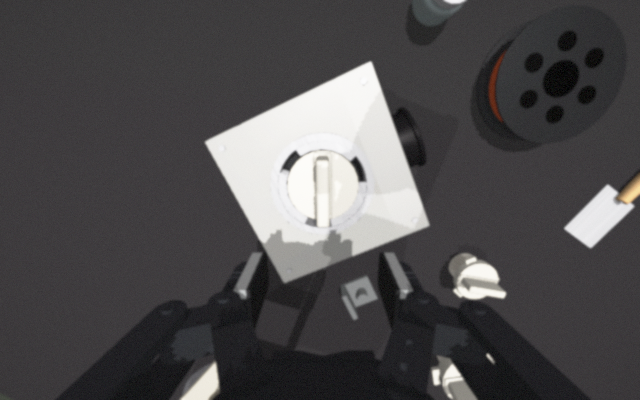

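The view shows the cartridge seated and free at (322,187), its bar turned 53° from the gap, tilt 0.4°, centred, with the gripper clear. Both the angle and the height put the lug force near 20 N, so I'm handing in.

```bash
python3 -c "
from rig import r
print(r.finish_job())"
```

```text
the job is handed in; nothing more can be done
None
```

The middle-sized cartridge is seated in the socket, let go, and the job is handed in. No verdict came back; torque peaked at 0.49 N·m (target 0.35), so I eased the tool back without loosening the cartridge, and lug force should be about 20 N.

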